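# Open a balloon inflator's filter hatch and hold it

## Task

The balloon inflator's filter needs checking: lift the loose black keeper cap off the stud on the teal hatch and set it down, without dropping it, in the empty orange dish. Then raise the self-closing hatch (it has a pull bar in front) and hold it still at 45 degrees (within about 5 degrees); finish while still holding it there, for nothing else will keep it open. Leave the hatch shut until the cap is in the dish, and do not disturb the balloon weights, ribbon spools, bottle or tape.

Things in the scene. Friction and masses are not known exactly. Their poses are not given: they have to be found in the camera images.
- cap_center (a point): The keeper cap: black knurled round cap with a pink band, 44 mm diameter, 44 mm tall, about 90 g, loose. It stands on the inflator's hatch, slipped (not screwed) over an upright steel stud of 10 mm diameter that pokes 16 mm above the hatch through a hole; the cap's bore is 18 mm wide and 30 mm deep, so it lifts straight off. This point is its centre, half-way up; z along its axis.
- hatch (a joint): Opening angle of the hatch in rad: 0 shut (level), 0.785 = 45 degrees, stops at 1.5. Weight (about 350 g) and a closing spring (0.3 Nm/rad) shut it whenever it is let go; about 4 N upward at the bar holds it at 45 degrees. The hatch is a teal plate 130 mm (front to hinge) x 214 mm x 8 mm over the front half of the white inflator; its top lies 108 mm above the table when shut.
- hatch_bar (a point): Centre of the hatch's pull bar: a round black bar, 12 mm diameter, 100 mm clear length between two steel arms, parallel to the hinge, 60 mm in front of the hatch's front edge, 104 mm above the table when shut, with nothing below it but the table. It is 190 mm from the hinge axis and moves with the hatch. x axis from bar to hinge (tilting with the hatch), y along the bar.
- hatch_hinge (a point): Middle of the hatch's hinge axis, 100 mm above the table, on the white inflator (250 mm deep, 220 mm wide, 110 mm high, two pink-tipped nozzles up to 165 mm high on the rear half). Fixed frame: x level from the bar towards the hinge (the inflator's front to its back), y along the hinge, z up. The bar lies at x = -190 mm, z = +4 mm here when shut, the cap's axis at x = -70 mm; opening carries the bar up and towards +x on an arc about y.
- dish: The empty orange dish for the cap, fixed: round, 144 mm across the rim, 124 mm across its flat inner floor, rim 18 mm high, floor 5 mm thick. To the left or right of the inflator. Origin at the centre of its underside.
- weight_dish: Yellow dish of the same size holding three balloon weights, fixed, on the other side of the inflator. Not for the cap. Origin at the centre of its underside.
- weight0: Bystander: pink balloon weight, 34 mm wide, 42 mm tall, in the yellow dish, loose; leave it alone. Origin at the centre of its underside.
- weight1: Bystander: purple balloon weight, 34 mm wide, 42 mm tall, in the yellow dish, loose; leave it alone. Origin at the centre of its underside.
- weight2: Bystander: white balloon weight, 34 mm wide, 42 mm tall, in the yellow dish, loose; leave it alone. Origin at the centre of its underside.
- spool_pink: Bystander: pink ribbon spool, 64 mm wide, 50 mm tall, standing on the table, loose; leave it alone. Origin at the centre of its underside.
- spool_black: Bystander: black ribbon spool, 64 mm wide, 50 mm tall, standing on the table, loose; leave it alone. Origin at the centre of its underside.
- spray: Bystander: white spray bottle, 68 mm wide, 190 mm tall, standing on the table, loose; leave it alone. Origin at the centre of its underside.
- tape: Bystander: tape roll, ring 96 mm wide, 24 mm high, lying on the table, loose; leave it alone. Origin at the centre of its underside.
Things that resemble listed ones, but are neither listed nor needed, are in the scene too. Of the things that look like the part that bears cap_center, the smallest one is meant.

How it is judged:
By the outcome, as a careful person would: the job done as asked, in the order asked, and still so for the second after the job is handed in, while the arm keeps its last pose, push and grip.
It also fails if it takes over 51 s, if anything falls off the work surface, if the arm or the gripper's body presses on something with over 40 N, if the wrist force passes 120 N, or if a joint passes its speed limit or range.

## Robot

A 7-joint arm with a two-finger parallel gripper is mounted at the origin on the work surface. World frame = base frame: x ahead of the robot, y to its left, z up, the work surface at z = 0. Lengths are in m, angles in degrees, forces in N, time in s.
With the tool pointing down it reaches from about 0.425 to 0.875 m from the base axis. Payload 4.7 kg.
Tool frame: the origin (TCP) lies at the very end of the fingers, on their centre line; the grasp point (between the pads) lies 19 mm behind it; z points along the fingers, y is the direction in which the jaws open and shut (so a half turn about z gives the same grasp; the last joint's range is limited). The gripper opens to 87 mm and grips with 3 to 60 N. Pads are 19 mm wide; open, the fingers measure 117 mm over their backs; the gripper's body (75 mm by 190 mm) begins 51 mm behind the grasp point.
Start: joints at [64.349, 18.392, -4.016, 83.108, 1.295, 78.541, -3.26], TCP at [0.29, -0.582, 0.201] pointing down, gripper open.
Joint ranges: [-163.93, 163.93], [-17.29, 119.83], [-79.2, 71.16], [3.27, 140.29], [-89.18, 269.18], [5.43, 117.66], [-154.24, 154.24]. Speed limits (degrees/s): [147.25, 147.25, 180, 180, 180, 180, 180].

## Interface

Orientations are given as [roll, pitch, yaw] about the fixed x, y, z axes, in that order (R = Rz(yaw) Ry(pitch) Rx(roll)).
In Python, from cell import monitor, imaging, ticket, spot_in, pinpoint gives the robot as it stands.
- The arm moves only by the tool servo_tool, never from a script. Its argument "targets" is a list of rows, each a list of 5 numbers: the opening in per cent of the stroke, from 0 (shut) to 100 (fully open), then the shift along the tool's x, y, z in m, then the turn about the tool's z in rad. In form: [[grip, dx, dy, dz, turn], ...]. A call has 1 to 5 rows; each row is the pose to reach, as a shift and turn from the pose commanded when the call began, along the tool's axes at that moment; what a row does not reach only later rows make up. A row lasts 1/8 s, in which the tool goes at most 62.5 mm and 10.7 degrees, less where a joint would pass 70% of its speed; a pose out of reach is approached as far as the arm can. A call with a gripper value outside its range is refused whole. The fingers move at their own pace and stop on an object; "grip_force" is the grip in N (left out, the last holds). Time passes only in rows, so rows that repeat a pose let the fingers close. It gives the time, the measured TCP pose, the force and the opening at its end, in the units of the state.
- monitor.get_obs(): the state, without advancing time (a new reading comes with each control period).
- imaging.read_camera(name): name is "scene" or "top"; returns a dict with "frame" (480x640x3 uint8, blue, green, red), "depth" (480x640 float32, m along the optical axis (not along the pixel's ray), 0 where there is no reading), "K" (3x3 intrinsics, pixels), "k1" (the pictures are not rectified: a ray, as slopes to the right and down, at radius r is drawn at 1 + k1 r^2 times it, then the intrinsics apply), "world_from_camera" (4x4, takes a point from camera to world coordinates). Camera axes: x right, y down, z forward; pixel columns grow to the right and rows downward; lengths in m; the calibration is good to about 2 mm. A picture is of the moment at which its call begins.
- ticket.sign_off(): hands the job in, once; it reports no verdict.
Trained networks look in the newest picture that a camera, given by its name, has taken for a name from the list of things; names that differ only in an ending like _2 or _b are one class to them, and where a whole thing is asked for, a point or a joint stands for the part that bears it (a point fixed in the world has none). Each returns a list of dicts, best first, with "confidence" (0 to 1); they miss things now and then, are a little off and sometimes report something else, mostly with a low value. They report only what shows in the picture. A call takes as long as a camera call. They do not tell look-alikes from the thing itself.
- spot_in(camera, label): "at" ([column, row] in pixels, amid what is visible of it).
- pinpoint(camera, label): "at" ([column, row] in pixels: a listed point, or the origin of a listed thing).
The state is a dict: "time_s": time; "qpos": joint angles; "joint_velocities": joint speeds; "effort": joint torques, N m; "tool_pos": TCP position; "tool_rot": TCP orientation; "force": force on the tool from outside, world axes, zero at the start; "wrist_torque": the same for the moment, N m; "grip_width": finger opening in m.
Only numpy, scipy, OpenCV 4.12 (cv2) and the standard library are available. Lean on these libraries where they do the work, as an engineer would, in place of code of your own. Each camera call takes 0.05 s, during which the arm holds its last target.

## Working session

There is one attempt and no reset: what is moved stays moved. The work goes in short steps, Python scripts to look and compute and a tool call to move; the robot and the scene stay as the last step left them, time stands still between calls to the robot, and variables do not carry over. Pictures are saved under pics/ and viewed, and the job is handed in when it is done.

Besides the shell and the picture viewer there is one more tool, called after "Emit:" as name([rows], argument=value, ...), one row to a line, values as JSON. servo_tool: Moves the arm, as the interface text tells. Its arguments: {"type":"object","properties":{"targets":{"type":"array","items":{"type":"array","items":{"type":"number"}}},"grip_force":{"type":"number"}},"required":["targets"]}

```bash
ls; mkdir -p pics; cat > h.py <<'E'
import numpy as np, cv2
from cell import monitor, imaging, ticket, spot_in, pinpoint
def ray(c,px):
    K=c["K"];k=c["k1"]
    d=np.array([(px[0]-K[0,2])/K[0,0],(px[1]-K[1,2])/K[1,1]])
    u=d.copy()
    for _ in range(20): u=d/(1+k*(u@u))
    return np.array([u[0],u[1],1.])
def atz(c,px,z):
    T=c["world_from_camera"];r=T[:3,:3]@ray(c,px);o=T[:3,3]
    return o+r*(z-o[2])/r[2]
def atd(c,px,w=2):
    x,y=int(round(px[0])),int(round(px[1]))
    p=c["depth"][max(0,y-w):y+w+1,max(0,x-w):x+w+1];p=p[p>0]
    if len(p)==0:return None
    T=c["world_from_camera"];return T[:3,:3]@(ray(c,px)*np.median(p))+T[:3,3]
def proj(c,P):
    T=c["world_from_camera"];q=T[:3,:3].T@(np.array(P)-T[:3,3]);u=q[:2]/q[2]
    u=u*(1+c["k1"]*(u@u));return c["K"][:2,:2]@u+c["K"][:2,2]
E
python3 - <<'E'
from h import *
np.set_printoptions(precision=3,suppress=True)
print(monitor.get_obs())
for n in("top","scene"):
    c=imaging.read_camera(n);cv2.imwrite(f"pics/{n}0.png",c["frame"])
    for l in("cap_center","hatch_bar","hatch_hinge","dish","weight_dish"):
        for d in pinpoint(n,l)[:4]: print(n,l,np.array(d["at"]),round(d["confidence"],2),atd(c,d["at"]))
E
```

```text
pics
{'time_s': 0.0, 'qpos': array([64.349, 18.439, -4.014, 83.176,  1.296, 78.541, -3.261]), 'joint_velocities': array([ 0.017, -0.023,  0.066, -0.07 , -0.088,  0.049, -0.027]), 'effort': array([  0.001, -49.128,  -0.403, -31.253,  -0.064,   0.044,   0.   ]), 'tool_pos': array([ 0.289, -0.581,  0.2  ]), 'tool_rot': array([-179.89 ,    0.007,   26.459]), 'force': array([ 0.559, -0.646, -0.109]), 'wrist_torque': array([ 0.017, -0.005,  0.072]), 'grip_width': 0.08668946659541353}
top cap_center [358.8 292.8] 0.72 [ 0.402 -0.08   0.064]
top cap_center [296.5 308.4] 0.65 [0.364 0.091 0.064]
top cap_center [310.2 230.2] 0.51 [0.569 0.046 0.152]
top hatch_bar [301.9 277.7] 0.58 [0.447 0.072 0.107]
top hatch_hinge [314.4 204.6] 0.89 [0.642 0.035 0.109]
top dish [439.2 238.9] 0.57 [ 0.549 -0.319  0.005]
top weight_dish [211.8 248.4] 0.78 [0.538 0.333 0.003]
scene cap_center [349.7 201.8] 0.91 [0.365 0.089 0.065]
scene cap_center [328. 257.] 0.84 [0.573 0.049 0.153]
scene cap_center [282.5 222.1] 0.61 [ 0.434 -0.071  0.063]
scene hatch_bar [338.  222.2] 0.72 [0.452 0.064 0.105]
scene hatch_hinge [316.4 295.8] 0.88 [0.646 0.029 0.11 ]
scene dish [175.6 262.6] 0.74 [ 0.534 -0.33   0.006]
scene dish [329.3 258.2] 0.67 [0.576 0.052 0.153]
scene weight_dish [444.1 282. ] 0.88 [0.541 0.326 0.006]
scene weight_dish [518.1 326.7] 0.25 [0.666 0.475 0.057]
```

View pics/top0.png

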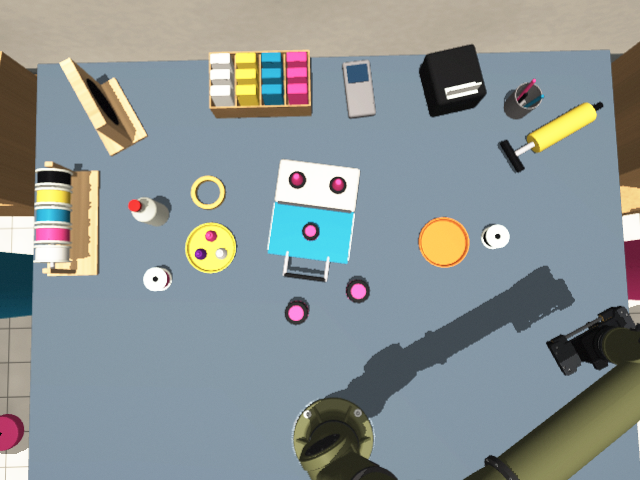

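View pics/scene0.png

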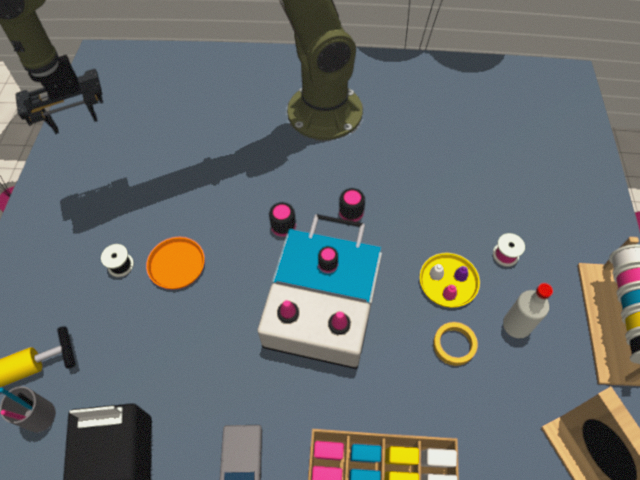

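The top view shows the inflator with the small cap at (310,230), the bar at (306,275), the orange dish at (443,242), and two bigger decoy caps at (358,291) and (296,312). The scene view agrees: cap at (328,258), dish at (175,263). Next I'll refine the geometry.

```bash
python3 - <<'E'
from h import *
np.set_printoptions(precision=4,suppress=True)
for n in("top","scene"):
    c=imaging.read_camera(n);f=c["frame"].astype(int);T=c["world_from_camera"]
    vv,uu=np.mgrid[0:480,0:640]
    K=c["K"];pts=np.stack([uu,vv],-1).reshape(-1,2)
    d=np.stack([(pts[:,0]-K[0,2])/K[0,0],(pts[:,1]-K[1,2])/K[1,1]],1);u=d.copy()
    for _ in range(20):u=d/(1+c["k1"]*(u**2).sum(1,keepdims=True))
    P=(np.c_[u,np.ones(len(u))]*c["depth"].reshape(-1,1))@T[:3,:3].T+T[:3,3]
    P=P.reshape(480,640,3);ok=c["depth"]>0
    hsv=cv2.cvtColor(c["frame"],cv2.COLOR_BGR2HSV)
    near=ok&(P[...,0]>.35)&(P[...,0]<.85)&(abs(P[...,1])<.2)
    m=near&(abs(P[...,2]-.108)<.006)&(abs(hsv[...,0].astype(int)-97)<12)&(hsv[...,1]>120)
    r=cv2.minAreaRect(P[m][:,:2].astype(np.float32)*1000);print(n,"hatch",m.sum(),r,np.median(P[m][:,2]))
    m=near&(P[...,2]>.145)&(P[...,2]<.16)&(np.hypot(P[...,0]-.571,P[...,1]-.048)<.035)
    q=P[m];print(" cap",m.sum(),cv2.minEnclosingCircle(q[:,:2].astype(np.float32)*1000),q.mean(0))
    m=near&(P[...,2]>.09)&(P[...,2]<.12)&(P[...,0]<.485)
    q=P[m];print(" bar",m.sum(),cv2.minAreaRect(q[:,:2].astype(np.float32)*1000),np.median(q,0))
    m=ok&(abs(hsv[...,0].astype(int)-12)<8)&(hsv[...,1]>150)&(np.hypot(P[...,0]-.54,P[...,1]+.325)<.1)&(P[...,2]<.03)
    q=P[m];print(" dish",m.sum(),cv2.minEnclosingCircle(q[:,:2].astype(np.float32)*1000),q.mean(0))
    print(" noz", P[near&(P[...,2]>.12)&(P[...,0]>.63)][:,2].max())
E
```

```text
top hatch 3529 ((566.4033813476562, 46.7371826171875), (213.0364990234375, 139.99948120117188), 81.3846664428711) 0.10725635652100651
 cap 225 ((565.7476806640625, 46.0740966796875), 22.648908615112305) [0.5657 0.0459 0.1515]
 bar 294 ((460.648193359375, 37.09184646606445), (171.20016479492188, 47.78884506225586), 89.50069427490234) [0.4517 0.0559 0.1073]
 dish 500 ((541.6965942382812, -328.102783203125), 72.36647033691406) [ 0.5448 -0.3356  0.0106]
 noz 0.16838675838674
scene hatch 4571 ((563.6952514648438, 47.706886291503906), (213.61558532714844, 140.85787963867188), 80.5052261352539) 0.10862902834900368
 cap 308 ((567.7740478515625, 48.89677047729492), 22.75615882873535) [0.5691 0.0487 0.1524]
 bar 358 ((458.8069763183594, 38.897727966308594), (52.11341857910156, 172.5196075439453), 0.08695118129253387) [0.4534 0.059  0.1083]
 dish 2346 ((532.1499633789062, -329.7005615234375), 78.70726776123047) [ 0.5349 -0.3303  0.0085]
 noz 0.17045418115935973
```

Emit:
servo_tool([
  [100, 0.044, -0.0366, -0.006, -0.08],
  [100, 0.088, -0.073, -0.012, -0.16],
  [100, 0.132, -0.11, -0.018, -0.24],
  [100, 0.176, -0.146, -0.024, -0.32],
  [100, 0.22, -0.183, -0.03, -0.4],
], grip_force=20)

```text
time_s: 1.32
tool_pos: [0.4057, -0.3184, 0.2319]
tool_rot: [179.9, 0.0, 49.5]
force: [0.6, -0.6, -0.5]
grip_width: 0.087
```

```bash
cat > go.py <<'E'
import sys
from h import *
np.set_printoptions(precision=4,suppress=True)
# usage: go x y z yaw
o=monitor.get_obs();x,y,z,yw=map(float,sys.argv[1:])
from scipy.spatial.transform import Rotation as R
M=R.from_euler('xyz',o["tool_rot"],degrees=True).as_matrix()
d=np.array([x,y,z])-o["tool_pos"]
t=np.radians((yw-o["tool_rot"][2]+180)%360-180)
print(o["time_s"],o["tool_pos"],o["tool_rot"],o["qpos"],"F",o["force"],o["grip_width"]);print("shift",M.T@d,"turn",-t, "dist",np.linalg.norm(d))
E
python3 go.py 0.567 0.0475 0.23 81
```

```text
1.325 [ 0.4057 -0.3184  0.2319] [179.9431   0.0145  49.5262] [ 51.3377   1.8766 -16.5009  98.8944   0.5628  79.2516  -5.7331] F [ 0.5796 -0.574  -0.4544] 0.08695546789905362
shift [ 0.383  -0.1147  0.0016] turn -0.5493213535408715 dist 0.3998652842525882
```

Emit:
servo_tool([
  [100, 0.05, -0.015, 0, -0.08],
  [100, 0.1, -0.03, 0, -0.16],
  [100, 0.15, -0.045, 0, -0.24],
  [100, 0.2, -0.06, 0, -0.32],
  [100, 0.25, -0.075, 0, -0.4],
])

```text
time_s: 1.95
tool_pos: [0.5114, -0.08, 0.2317]
tool_rot: [179.9, 0.0, 72.4]
force: [0.3, -0.3, 1.3]
grip_width: 0.0869
```

```bash
python3 go.py 0.567 0.0475 0.23 81
```

```text
1.95 [ 0.5114 -0.08    0.2317] [179.9383   0.0238  72.434 ] [ 36.2805   2.8554 -31.2052  98.2108   1.5423  79.295  -12.7443] F [ 0.3151 -0.3294  1.3201] 0.0868877169308917
shift [0.1383 0.0145 0.0017] turn -0.1495043383298344 dist 0.13910117944654485
```

Emit:
servo_tool([
  [100, 0.047, 0.005, 0, -0.05],
  [100, 0.093, 0.01, 0, -0.1],
  [100, 0.138, 0.0145, 0, -0.15],
  [100, 0.138, 0.0145, 0, -0.15],
])

```text
time_s: 2.45
tool_pos: [0.5669, 0.0506, 0.2314]
tool_rot: [-180.0, -0.2, 81.3]
force: [-0.6, -1.0, -0.1]
grip_width: 0.087
```

```bash
python3 - <<'E'
from h import *
for n in("top","scene"):
    c=imaging.read_camera(n);f=c["frame"];f=cv2.resize(f[130:370,170:490],(800,600));cv2.imwrite(f"pics/{n}1.png",f)
E
python3 go.py 0.567 0.0475 0.120 81
```

```text
2.55 [0.5665 0.0455 0.2312] [-179.9829    0.0321   80.9279] [ 26.259   10.6606 -38.0234  91.3859   6.6635  80.2716 -21.4875] F [-0.0003  0.5683 -0.6255] 0.08717748077265175
shift [0.0021 0.0002 0.1112] turn -0.0012581632328950289 dist 0.11120039869738522
```

View pics/scene1.png

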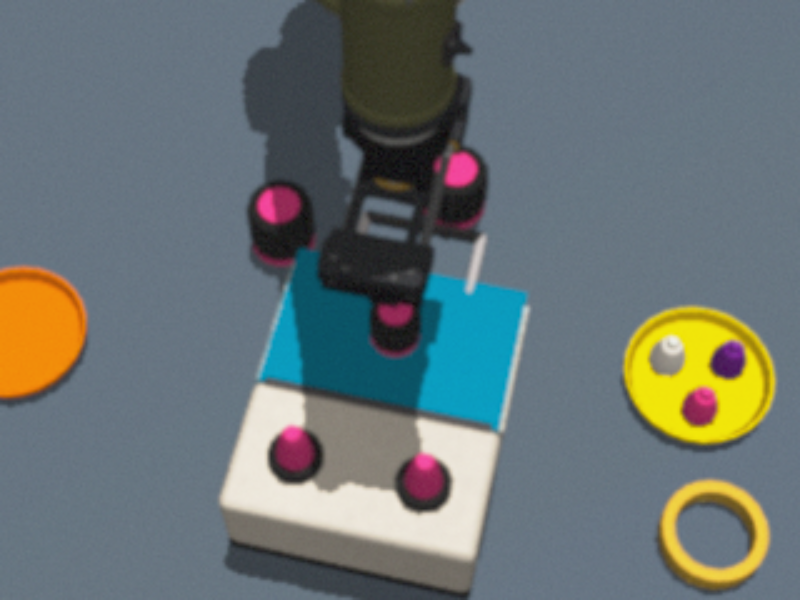

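The gripper is above the cap (crop pixel (395,320)), with its jaws along front-to-back and the cap between them. Descending.

Emit:
servo_tool([
  [100, 0.002, 0, 0.03, 0],
  [100, 0.002, 0, 0.06, 0],
  [100, 0.002, 0, 0.09, 0],
  [100, 0.002, 0, 0.112, 0],
  [100, 0.002, 0, 0.112, 0],
])

```text
time_s: 3.18
tool_pos: [0.5654, 0.0452, 0.1177]
tool_rot: [-179.8, 0.1, 80.7]
force: [-0.3, 0.4, 0.3]
grip_width: 0.0871
```

```bash
python3 go.py 0.567 0.0475 0.120 81
```

```text
3.175 [0.5654 0.0452 0.1177] [-179.8003    0.0978   80.7275] [ 25.1768  15.2591 -37.3767  99.9831   9.9242  68.3079 -24.2214] F [-0.2564  0.4398  0.324 ] 0.08706554155302387
shift [ 0.0025  0.0012 -0.0023] turn -0.004756412641525038 dist 0.0035948564600680674
```

Emit:
servo_tool([
  [40, 0.002, 0.001, 0, 0],
  [35, 0.002, 0.001, 0, 0],
  [35, 0.002, 0.001, 0, 0],
  [35, 0.002, 0.001, 0, 0],
  [35, 0.002, 0.001, 0, 0],
], grip_force=20)

```text
time_s: 3.8
tool_pos: [0.5681, 0.0493, 0.1194]
tool_rot: [-180.0, 0.0, 80.9]
force: [-1.0, 0.1, 1.0]
grip_width: 0.045
```

Emit:
servo_tool([
  [35, 0, 0, 0, 0],
  [35, 0, 0, 0, 0],
  [35, 0, 0, -0.01, 0],
  [35, 0, 0, -0.03, 0],
  [35, 0, 0, -0.06, 0],
])

```text
time_s: 4.42
tool_pos: [0.568, 0.0493, 0.1806]
tool_rot: [-180.0, 0.0, 80.9]
force: [-0.8, -0.0, -0.1]
grip_width: 0.0436
```

Emit:
servo_tool([
  [35, 0, 0, -0.03, 0],
  [35, 0, 0, -0.06, 0],
  [35, 0, 0, -0.06, 0],
])

```text
time_s: 4.8
tool_pos: [0.5702, 0.0499, 0.2434]
tool_rot: [179.6, -0.1, 80.9]
force: [0.0, 0.1, -1.7]
grip_width: 0.0428
```

```bash
python3 - <<'E'
from h import *
for n in("top","scene"):
    c=imaging.read_camera(n);f=c["frame"];f=cv2.resize(f[130:370,170:490],(800,600));cv2.imwrite(f"pics/{n}2.png",f)
E
python3 go.py 0.5405 -0.328 0.23 81
```

```text
4.9 [0.5683 0.0493 0.2398] [179.9458   0.0118  80.8918] [ 25.984   10.6995 -38.2322  90.3899   6.7075  81.1812 -21.8965] F [-0.3022 -0.7134 -1.0996] 0.04312484934063483
shift [-0.377   0.0322  0.0099] turn -0.001889213879000909 dist 0.37849656736146675
```

View pics/scene2.png

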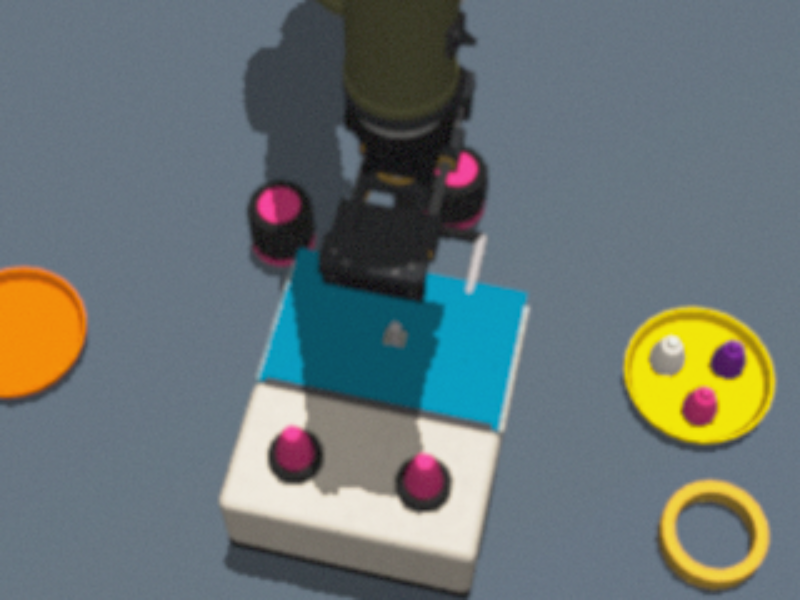

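The cap is off: the bare stud shows at (395,335) and the grip is holding at 43 mm. Now to the dish.

Emit:
servo_tool([
  [35, -0.025, 0.002, 0, 0],
  [35, -0.065, 0.005, 0, 0],
  [35, -0.11, 0.009, 0, 0],
  [35, -0.155, 0.013, 0, 0],
  [35, -0.2, 0.017, 0, 0],
])

```text
time_s: 5.52
tool_pos: [0.5524, -0.1522, 0.238]
tool_rot: [-179.9, -0.0, 80.9]
force: [0.6, 0.4, -0.2]
grip_width: 0.0428
```

Emit:
servo_tool([
  [35, -0.045, 0.004, 0.01, 0],
  [35, -0.09, 0.008, 0.02, 0],
  [35, -0.13, 0.011, 0.03, 0],
  [35, -0.16, 0.014, 0.03, 0],
  [35, -0.177, 0.015, 0.03, 0],
])

```text
time_s: 6.15
tool_pos: [0.5388, -0.3296, 0.2076]
tool_rot: [-179.8, -0.0, 80.8]
force: [0.5, -0.3, -0.7]
grip_width: 0.0433
```

Emit:
servo_tool([
  [35, 0, 0, 0, 0],
  [35, 0, 0, 0, 0],
])

```text
time_s: 6.4
tool_pos: [0.5408, -0.3259, 0.2094]
tool_rot: [180.0, -0.1, 81.0]
force: [-0.3, -0.1, -0.5]
grip_width: 0.0434
```

```bash
python3 - <<'E'
from h import *
for n in("top","scene"):
    c=imaging.read_camera(n);f=c["frame"];f=cv2.resize(f[130:370,60:380] if n=="scene" else f[130:370,320:640],(800,600));cv2.imwrite(f"pics/{n}3.png",f)
E
python3 go.py 0.5405 -0.328 0.019 81
```

```text
6.5 [ 0.5409 -0.326   0.2097] [179.9749  -0.0251  81.0427] [ 48.2439  17.586  -24.4871  84.613    7.2891  79.3645  14.4675] F [-0.3571 -0.7054 -0.8326] 0.04339669801852881
shift [-0.0021 -0.0002  0.1907] turn 0.0007447033107114251 dist 0.1906930546921528
```

View pics/scene3.png

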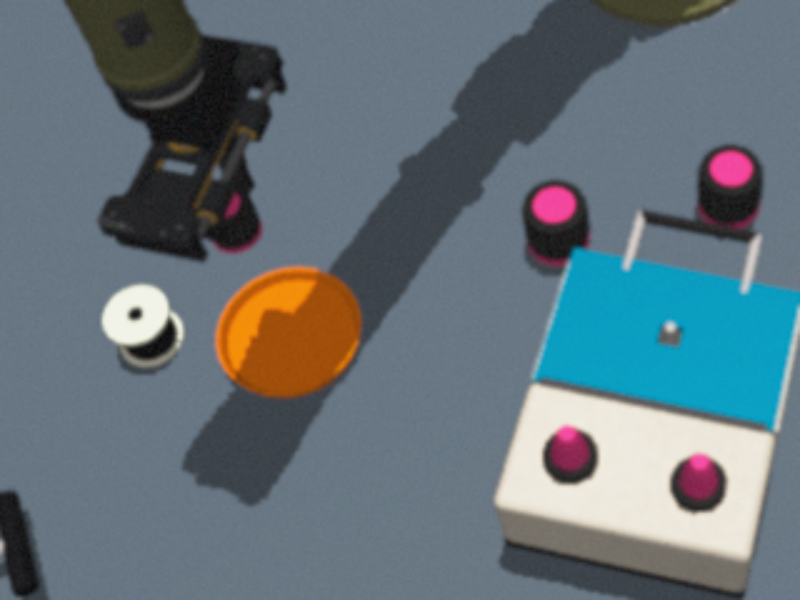

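Emit:
servo_tool([
  [35, -0.002, 0, 0.04, 0],
  [35, -0.002, 0, 0.08, 0],
  [35, -0.002, 0, 0.12, 0],
  [35, -0.002, 0, 0.15, 0],
  [35, -0.002, 0, 0.17, 0],
])

```text
time_s: 7.12
tool_pos: [0.5397, -0.3285, 0.0381]
tool_rot: [-179.9, -0.0, 81.0]
force: [0.4, 1.0, -0.2]
grip_width: 0.0434
```

Emit:
servo_tool([
  [35, 0, 0, 0.005, 0],
  [35, 0, 0, 0.01, 0],
  [35, 0, 0, 0.014, 0],
  [35, 0, 0, 0.018, 0],
  [35, 0, 0, 0.018, 0],
])

```text
time_s: 7.75
tool_pos: [0.5398, -0.3299, 0.0213]
tool_rot: [-180.0, 0.0, 80.9]
force: [0.1, 0.0, -0.6]
grip_width: 0.0435
```

```bash
python3 go.py 0.5405 -0.328 0.0164 81
```

```text
7.75 [ 0.5398 -0.3299  0.0213] [-179.9923    0.0026   80.8881] [ 47.2638  26.241  -22.8631  96.0082  11.4388  60.0694  11.669 ] F [ 0.1105  0.0144 -0.5708] 0.043529702024358984
shift [0.002  0.0004 0.0049] turn -0.00195363762997351 dist 0.005340437026359387
```

Emit:
servo_tool([
  [35, 0, 0, 0.0015, 0],
  [35, 0, 0, 0.003, 0],
  [35, 0, 0, 0.004, 0],
  [35, 0, 0, 0.004, 0],
])

```text
time_s: 8.25
tool_pos: [0.5398, -0.3299, 0.0173]
tool_rot: [-180.0, 0.0, 80.9]
force: [-0.9, 0.2, -0.5]
grip_width: 0.0434
```

Emit:
servo_tool([
  [35, 0, 0, 0.0005, 0],
  [35, 0, 0, 0.001, 0],
  [35, 0, 0, 0.001, 0],
  [35, 0, 0, 0.001, 0],
])

```text
time_s: 8.75
tool_pos: [0.54, -0.33, 0.0167]
tool_rot: [180.0, 0.0, 80.9]
force: [-1.8, 1.0, 2.6]
grip_width: 0.0435
```

Emit:
servo_tool([
  [35, 0, 0, 0.0004, 0],
  [35, 0, 0, 0.0007, 0],
  [35, 0, 0, 0.0007, 0],
])

```text
time_s: 9.12
tool_pos: [0.54, -0.33, 0.0166]
tool_rot: [180.0, 0.0, 80.9]
force: [-1.8, 1.1, 7.3]
grip_width: 0.0433
```

Emit:
servo_tool([
  [55, 0, 0, 0, 0],
  [62, 0, 0, 0, 0],
  [70, 0, 0, 0, 0],
  [74, 0, 0, 0, 0],
  [74, 0, 0, 0, 0],
])

```text
time_s: 9.75
tool_pos: [0.5398, -0.33, 0.0156]
tool_rot: [-180.0, 0.0, 80.9]
force: [0.0, -0.2, -0.2]
grip_width: 0.064
```

Emit:
servo_tool([
  [74, 0, 0, -0.01, 0],
  [74, 0, 0, -0.03, 0],
  [74, 0, 0, -0.06, 0],
  [74, 0, 0, -0.11, 0],
  [74, 0, 0, -0.16, 0],
])

```text
time_s: 10.38
tool_pos: [0.5401, -0.3299, 0.179]
tool_rot: [179.9, 0.0, 80.9]
force: [1.2, -0.9, -0.3]
grip_width: 0.0646
```

```bash
python3 - <<'E'
from h import *
for n in("top","scene"):
    c=imaging.read_camera(n);f=c["frame"];f=cv2.resize(f[130:370,60:380] if n=="scene" else f[130:370,320:640],(800,600));cv2.imwrite(f"pics/{n}4.png",f)
    for d in pinpoint(n,"cap_center"):print(n,d,atd(c,d["at"]))
E
python3 go.py 0.449 0.066 0.22 81
```

```text
top {'at': [298.9, 309.3], 'confidence': 0.87} [0.36158719 0.08402557 0.06373408]
top {'at': [354.9, 291.2], 'confidence': 0.82} [ 0.40697596 -0.06998619  0.06265396]
top {'at': [445.5, 241.0], 'confidence': 0.64} [ 0.53964172 -0.32672375  0.04850954]
scene {'at': [285.3, 221.0], 'confidence': 0.87} [ 0.43131966 -0.06444362  0.0643154 ]
scene {'at': [173.1, 259.2], 'confidence': 0.8} [ 0.54801265 -0.32221648  0.05024404]
scene {'at': [349.6, 202.9], 'confidence': 0.65} [0.36808658 0.08878773 0.06536348]
10.575 [ 0.5409 -0.3304  0.1785] [179.7718   0.1198  80.8975] [ 48.4651  18.5446 -24.3219  87.0178   7.8166  75.857   14.2796] F [-0.0231 -0.785  -0.45  ] 0.06446888776799074
shift [ 0.3768 -0.1533 -0.0429] turn -0.0017882942343511593 dist 0.40898455091664226
```

View pics/scene4.png

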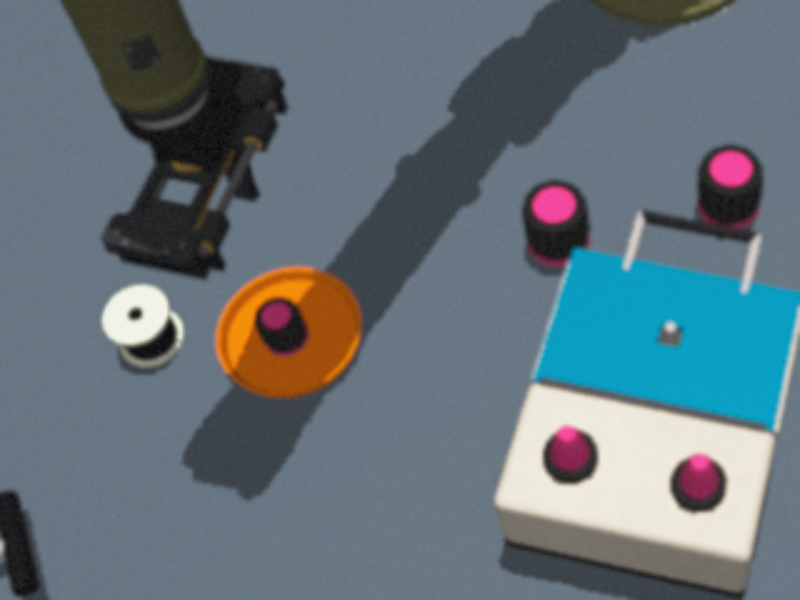

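The cap stands upright in the orange dish at crop pixel (282,327), with its top about 49 mm high. Bar ends show at crop (640,215) and (757,237). I'll locate the bar from those.

```bash
python3 - <<'E'
from h import *
np.set_printoptions(precision=4,suppress=True)
c=imaging.read_camera("scene")
a=atz(c,(60+640/2.5,130+217/2.5),.106);b=atz(c,(60+757/2.5,130+236/2.5),.106)
print(a,b,(a+b)/2,np.linalg.norm(a-b),np.degrees(np.arctan2(*(b-a)[[1,0]])))
s=atz(c,(60+670/2.5,130+326/2.5),.124);print("stud",s)
c=imaging.read_camera("top");f=cv2.resize(c["frame"][180:330,240:400],(800,750))[:600];cv2.imwrite("pics/top5.png",cv2.resize(c["frame"][190:310,240:400],(800,600)))
s=spot_in("top","hatch_bar");print(s)
E
```

```text
[0.4413 0.0119 0.106 ] [0.4549 0.122  0.106 ] [0.4481 0.0669 0.106 ] 0.11097714713302675 82.97655650507801
stud [0.5653 0.0484 0.124 ]
[{'at': [307.9, 235.5], 'confidence': 0.59}]
```

View pics/top5.png

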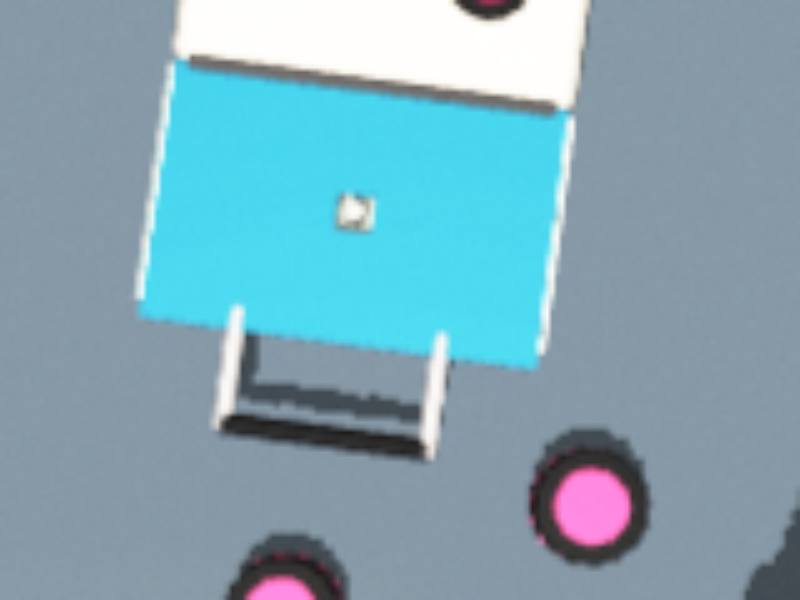

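Emit:
servo_tool([
  [60, 0.03, -0.012, -0.008, 0],
  [60, 0.075, -0.031, -0.016, 0],
  [60, 0.12, -0.049, -0.02, 0],
  [60, 0.165, -0.067, -0.02, 0],
  [60, 0.21, -0.085, -0.02, 0],
])

```text
time_s: 11.35
tool_pos: [0.4879, -0.1075, 0.1944]
tool_rot: [-179.9, -0.0, 80.9]
force: [0.6, 1.1, 0.7]
grip_width: 0.0524
```

Emit:
servo_tool([
  [60, 0.045, -0.018, 0, 0],
  [60, 0.09, -0.037, 0, 0],
  [60, 0.13, -0.053, 0, -0.01],
  [60, 0.155, -0.063, 0, -0.02],
  [60, 0.167, -0.068, 0, -0.02],
])

```text
time_s: 11.98
tool_pos: [0.4474, 0.0678, 0.1948]
tool_rot: [-179.9, 0.0, 82.2]
force: [0.5, -0.4, -0.0]
grip_width: 0.0525
```

Emit:
servo_tool([
  [60, 0, 0, 0, 0],
  [60, 0, 0, 0, 0],
])

```text
time_s: 12.22
tool_pos: [0.4486, 0.065, 0.1953]
tool_rot: [-180.0, 0.0, 81.9]
force: [-0.2, 0.4, -0.8]
grip_width: 0.0523
```

```bash
python3 go.py 0.448 0.067 0.085 82
```

```text
12.225 [0.4486 0.065  0.1953] [-179.9677    0.0165   81.9135] [ 32.9351  -5.2712 -41.583  108.7405  -3.6079  75.271  -15.6934] F [-0.1756  0.3563 -0.8105] 0.052310018106788155
shift [ 0.0019 -0.0008  0.1103] turn -0.001510479546953216 dist 0.11033461096281708
```

Emit:
servo_tool([
  [60, 0.001, -0.001, 0.025, 0],
  [60, 0.001, -0.001, 0.05, 0],
  [60, 0.001, -0.001, 0.075, 0],
  [60, 0.001, -0.001, 0.095, 0],
  [60, 0.001, -0.001, 0.11, 0],
])

```text
time_s: 12.85
tool_pos: [0.4475, 0.0664, 0.0845]
tool_rot: [-179.9, 0.0, 81.9]
force: [-0.5, -0.2, 0.4]
grip_width: 0.0524
```

Emit:
servo_tool([
  [60, 0, 0, 0, 0],
  [60, 0, 0, 0, 0],
])

```text
time_s: 13.1
tool_pos: [0.4482, 0.0675, 0.0862]
tool_rot: [179.9, -0.0, 82.0]
force: [-0.9, -0.4, -0.8]
grip_width: 0.0525
```

```bash
python3 - <<'E'
from h import *
for n in("top","scene"):
    c=imaging.read_camera(n);f=c["frame"];f=cv2.resize(f[180:300,260:420],(800,600));cv2.imwrite(f"pics/{n}6.png",f)
E
python3 go.py 0.448 0.067 0.085 82
```

```text
13.2 [0.4484 0.0676 0.0864] [179.9121  -0.0023  82.0249] [ 31.653    1.6336 -43.6442 116.7851   1.309   61.9553 -20.5686] F [-0.1758  0.2084  0.4371] 0.05206814205190715
shift [-0.0007 -0.0003  0.0014] turn 0.0004341191363109891 dist 0.0016084063720524452
```

View pics/scene6.png

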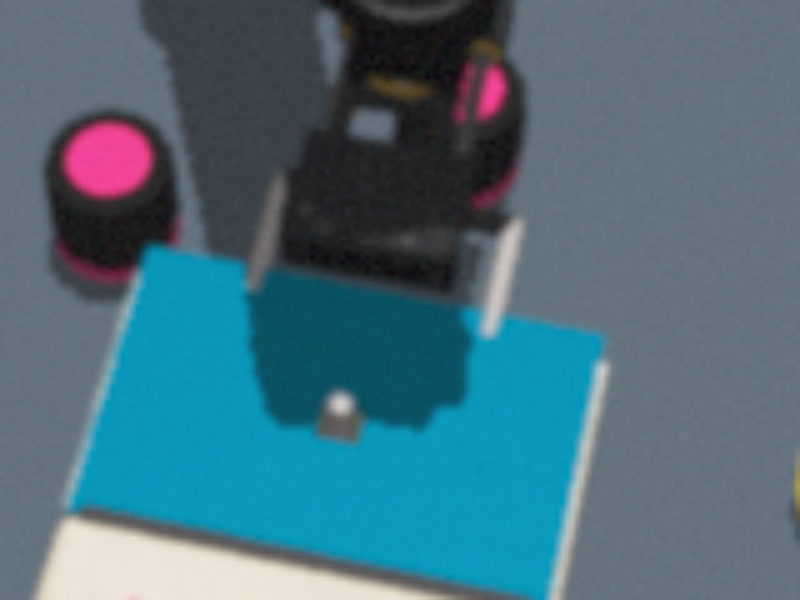

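The fingers straddle the bar between its arms (crop (370,230)). Closing.

Emit:
servo_tool([
  [30, 0, 0, 0.001, 0],
  [10, 0, 0, 0.001, 0],
  [3, 0, 0, 0.001, 0],
  [3, 0, 0, 0.001, 0],
  [3, 0, 0, 0.001, 0],
], grip_force=20)

```text
time_s: 13.82
tool_pos: [0.4479, 0.0676, 0.0847]
tool_rot: [180.0, 0.0, 82.0]
force: [3.9, -0.1, -0.8]
grip_width: 0.0105
```

Emit:
servo_tool([
  [3, 0, 0, 0, 0],
  [3, 0, 0, 0, 0],
  [3, 0, 0, 0, 0],
])

```text
time_s: 14.2
tool_pos: [0.4479, 0.0676, 0.0847]
tool_rot: [180.0, -0.0, 82.0]
force: [2.2, -0.3, -1.4]
grip_width: 0.0093
```

```bash
python3 go.py 0.448 0.067 0.085 82
```

```text
14.2 [0.4479 0.0676 0.0847] [179.9652  -0.0029  82.0346] [ 31.6281   1.7671 -43.6563 116.904    1.3946  61.7907 -20.6386] F [ 2.2032 -0.3211 -1.3571] 0.009327170155148865
shift [-0.0006  0.0002 -0.0003] turn 0.0006030868287758427 dist 0.000701847430648249
```

Emit:
servo_tool([
  [3, 0, 0.0005, -0.01, 0],
  [3, 0, 0.0015, -0.02, 0],
  [3, 0, 0.003, -0.03, 0],
  [3, 0, 0.005, -0.0395, 0],
  [3, 0, 0.0075, -0.049, 0],
])

```text
time_s: 14.82
tool_pos: [0.4548, 0.0667, 0.1344]
tool_rot: [-180.0, 0.0, 82.0]
force: [-0.1, -0.8, -0.5]
grip_width: 0.0032
```

```bash
python3 - <<'E'
from h import *
c=imaging.read_camera("scene");f=c["frame"];f=cv2.resize(f[150:330,220:460],(800,600));cv2.imwrite(f"pics/s7.png",f)
E
python3 go.py 0.448 0.067 0.085 82
```

```text
14.875 [0.4561 0.0668 0.1356] [179.8928  -0.0051  82.0409] [ 32.3268  -0.8989 -43.0926 112.6149  -0.6307  67.9396 -18.4856] F [1.2512 0.6643 0.7658] 0.0027844527728846527
shift [-0.0009 -0.0082  0.0506] turn 0.0007146610906805885 dist 0.05125985768259816
```

View pics/s7.png

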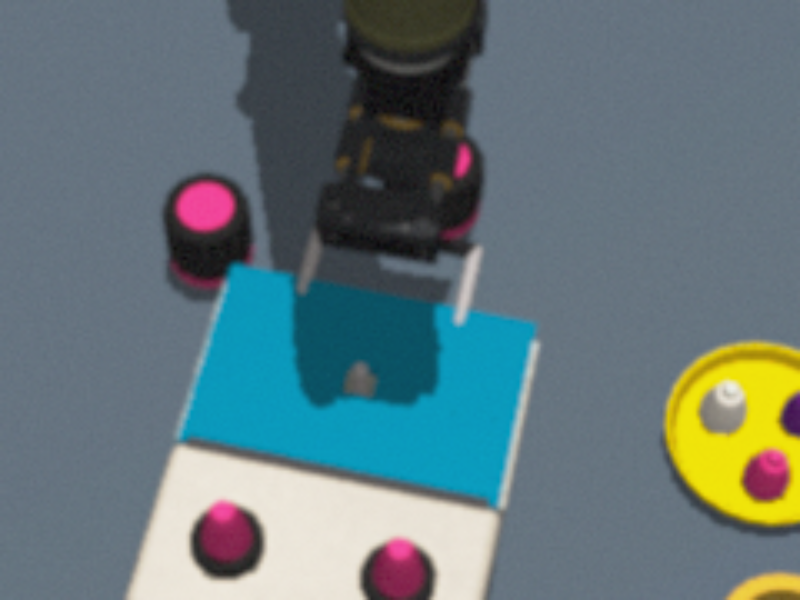

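The fingers slipped off: the opening went to 3 mm and the hatch still looks shut. I'll open, go back down, grip much harder and lift more slowly, watching the opening and the force.

Emit:
servo_tool([
  [40, 0, 0, -0.025, 0],
  [60, 0, 0, -0.03, 0],
  [60, 0, -0.004, -0.03, 0],
  [60, 0, -0.0075, -0.03, 0],
  [60, 0, -0.0075, -0.03, 0],
])

```text
time_s: 15.5
tool_pos: [0.4468, 0.0676, 0.1629]
tool_rot: [-179.9, 0.0, 82.0]
force: [0.2, 0.1, -0.0]
grip_width: 0.0446
```

```bash
python3 - <<'E'
from h import *
np.set_printoptions(precision=4,suppress=True)
c=imaging.read_camera("scene");f=c["frame"];f=cv2.resize(f[180:300,260:420],(800,600));cv2.imwrite(f"pics/s8.png",f)
c=imaging.read_camera("top");f=c["frame"];f=cv2.resize(f[190:310,240:400],(800,600));cv2.imwrite(f"pics/t8.png",f)
for p in((285,274.8),(326.4,279.6)):print(atz(c,p,.107))
E
python3 go.py 0.448 0.067 0.084 82
```

```text
[0.4555 0.117  0.107 ]
[0.4402 0.0072 0.107 ]
15.6 [0.4473 0.0676 0.1632] [-179.9703    0.0157   82.0388] [ 32.7658  -3.8546 -42.5252 111.4546  -2.741   71.441  -16.7816] F [ 0.1822 -0.211  -0.4102] 0.04945674520472445
shift [-0.0005  0.0008  0.0792] turn 0.0006764705203483742 dist 0.07925018858733254
```

View pics/s8.png

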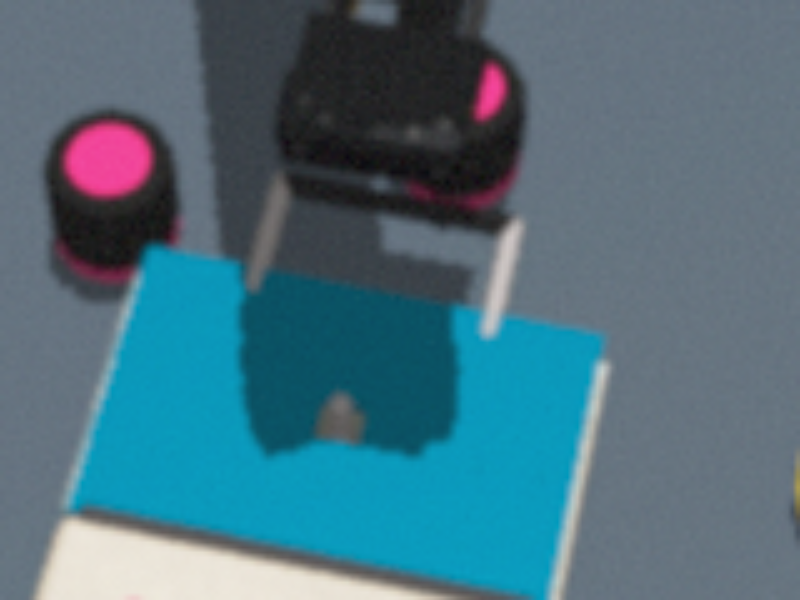

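View pics/t8.png

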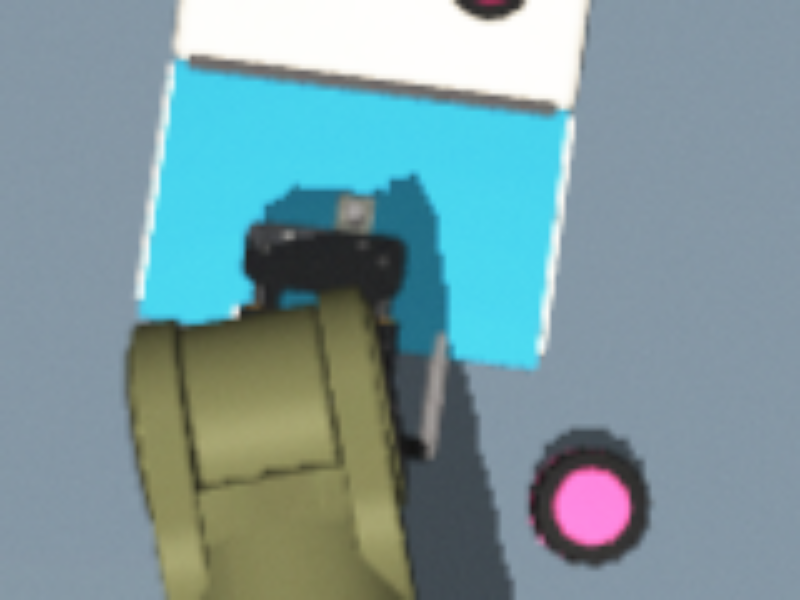

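The hatch is shut, and the bar is visible and intact (scene crop (290,185)–(510,215)). Its centre from the top view is (0.448, 0.062–0.067), which agrees. Going down again.

Emit:
servo_tool([
  [60, 0, 0.001, 0.02, 0],
  [60, 0, 0.001, 0.04, 0],
  [60, 0, 0.001, 0.06, 0],
  [60, 0, 0.001, 0.075, 0],
  [60, 0, 0.001, 0.08, 0],
], grip_force=60)

```text
time_s: 16.23
tool_pos: [0.448, 0.0675, 0.0827]
tool_rot: [-179.9, -0.0, 82.0]
force: [-0.4, 0.2, 0.4]
grip_width: 0.0521
```

Emit:
servo_tool([
  [60, 0, 0, 0, 0],
  [30, 0, 0, 0, 0],
  [3, 0, 0, 0, 0],
  [3, 0, 0, 0, 0],
  [3, 0, 0, 0, 0],
], grip_force=60)

```text
time_s: 16.85
tool_pos: [0.4487, 0.0675, 0.0838]
tool_rot: [180.0, 0.0, 82.0]
force: [-0.2, -0.1, -0.4]
grip_width: 0.02
```

Emit:
servo_tool([
  [3, 0, 0, 0, 0],
  [3, 0, 0, 0, 0],
  [3, 0, 0, 0, 0],
])

```text
time_s: 17.23
tool_pos: [0.448, 0.0676, 0.0835]
tool_rot: [-179.9, 0.0, 82.0]
force: [-3.7, -0.4, 1.1]
grip_width: 0.0089
```

```bash
python3 go.py 0.448 0.067 0.084 82
```

```text
17.225 [0.448  0.0676 0.0835] [-179.9235    0.0191   82.0355] [ 31.7463   2.0098 -43.832  116.8739   1.5703  61.7634 -20.7776] F [-3.6718 -0.3611  1.0988] 0.008901766458707631
shift [-0.0005  0.0001 -0.0005] turn 0.0006196862179818331 dist 0.0007533593582431744
```

Emit:
servo_tool([
  [3, 0, 0, 0, 0],
  [3, 0, 0, 0, 0],
  [3, 0, 0, 0, 0],
  [3, 0, 0, 0, 0],
])

```text
time_s: 17.73
tool_pos: [0.448, 0.0676, 0.0834]
tool_rot: [-179.9, 0.0, 82.0]
force: [-5.9, 0.6, 2.6]
grip_width: 0.0085
```

Emit:
servo_tool([
  [3, 0, 0, -0.002, 0],
  [3, 0, 0, -0.005, 0],
  [3, 0, 0.0005, -0.01, 0],
  [3, 0, 0.001, -0.015, 0],
  [3, 0, 0.0015, -0.02, 0],
])

```text
time_s: 18.35
tool_pos: [0.4493, 0.0672, 0.1037]
tool_rot: [-179.9, 0.0, 82.0]
force: [-5.9, 0.8, -1.9]
grip_width: 0.0077
```

```bash
python3 - <<'E'
from h import *
c=imaging.read_camera("scene");f=c["frame"];f=cv2.resize(f[150:330,220:460],(800,600));cv2.imwrite(f"pics/s9.png",f)
E
python3 go.py 0.448 0.067 0.085 82
```

```text
18.4 [0.4494 0.0672 0.1043] [-179.9148    0.0474   82.0349] [ 32.1071   0.5246 -43.6246 115.3857   0.4197  64.3312 -19.6639] F [-6.6097 -0.2311 -2.3441] 0.007914414153210265
shift [-0.0004 -0.0013  0.0193] turn 0.0006087543528063246 dist 0.019342706560227334
```

View pics/s9.png

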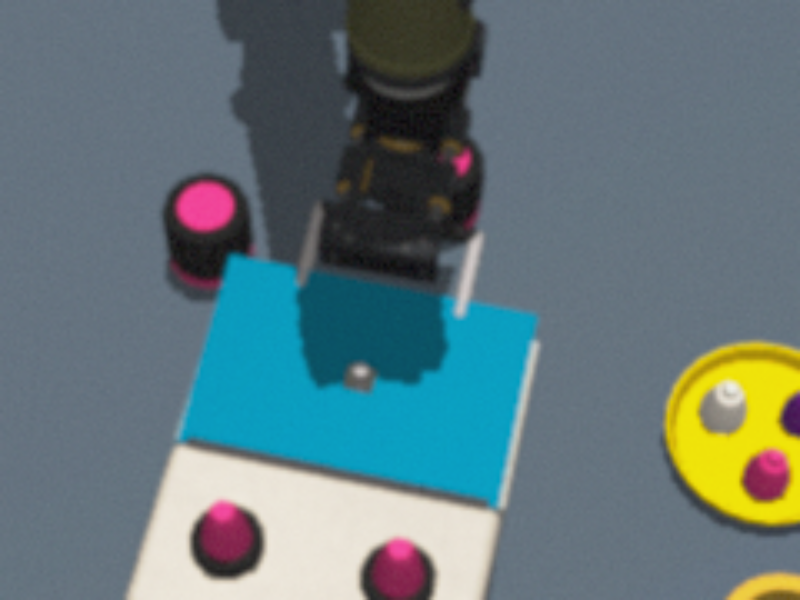

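The plate is rising with the bar; the stud at (360,375) pokes out less. Continuing slowly, and I'll measure the hatch angle from depth.

Emit:
servo_tool([
  [2, 0, 0.0007, -0.005, 0],
  [2, 0, 0.0015, -0.01, 0],
  [2, 0, 0.0025, -0.0148, 0],
  [2, 0, 0.0035, -0.0198, 0],
  [2, 0, 0.0048, -0.0245, 0],
])

```text
time_s: 19.02
tool_pos: [0.4549, 0.0665, 0.1287]
tool_rot: [180.0, 0.0, 82.1]
force: [0.2, -0.2, -0.4]
grip_width: 0.0047
```

```bash
cat > ang.py <<'E'
from h import *
def ang(n="scene"):
    c=imaging.read_camera(n);T=c["world_from_camera"];hsv=cv2.cvtColor(c["frame"],cv2.COLOR_BGR2HSV)
    m=(c["depth"]>0)&(abs(hsv[...,0].astype(int)-97)<12)&(hsv[...,1]>120)
    v,u=np.nonzero(m);K=c["K"];d=np.stack([(u-K[0,2])/K[0,0],(v-K[1,2])/K[1,1]],1);w=d.copy()
    for _ in range(20):w=d/(1+c["k1"]*(w**2).sum(1,keepdims=True))
    P=(np.c_[w,np.ones(len(w))]*c["depth"][v,u][:,None])@T[:3,:3].T+T[:3,3]
    P=P[(P[:,0]>.4)&(P[:,0]<.68)&(P[:,1]>-.1)&(P[:,1]<.2)&(P[:,2]>.09)&(P[:,2]<.27)]
    for _ in range(4):
        q=P.mean(0);N=np.linalg.svd(P-q,full_matrices=False)[2][2];r=abs((P-q)@N);P=P[r<max(.003,2.5*np.median(r))]
    N*=np.sign(N[2]);return np.degrees(np.arccos(N[2])),N,len(P),q,np.median(r)
if __name__=="__main__":
    np.set_printoptions(precision=3,suppress=True)
    for n in("scene","top"):print(n,*ang(n))
    o=monitor.get_obs();print(o["time_s"],o["tool_pos"],o["force"],o["grip_width"])
E
python3 ang.py
```

```text
scene 5.603876050394187 [ 0.096 -0.016  0.995] 4501 [0.567 0.048 0.116] 0.0011663148361108337
top 0.16599367323646713 [ 0.003 -0.     1.   ] 2500 [0.575 0.043 0.107] 0.0015855416771205218
19.125 [0.458 0.066 0.13 ] [ 0.529  0.342 -0.272] 0.0028998707948341956
```

It slipped again part-way; the scene depth caught the hatch at 5.6° while falling back. Before retrying, I'll work out how far the bar had slid by the last picture.

```bash
python3 - <<'E'
from h import *
np.set_printoptions(precision=2,suppress=True)
c=imaging.read_camera("scene");f=c["frame"]
cv2.imwrite("pics/s10.png",cv2.resize(f[150:330,220:460],(800,600)))
T=c["world_from_camera"];print(T[:3,3],T[:3,2])
a=np.radians(-8);ex=np.array([np.cos(a),np.sin(a),0]);ey=np.array([-ex[1],ex[0],0]);H=np.array([.448,.066,.1])+.19*ex
for th in(0,2,4,6,8,10):
    t=np.radians(th);d=-ex*np.cos(t)+np.array([0,0,np.sin(t)]);n=ex*np.sin(t)+np.array([0,0,np.cos(t)])
    out=[]
    for s in(-.107,.107):
        p=proj(c,H+.13*d+.008*n+s*ey);out.append((p-[220,150])*10/3)
    out.append((proj(c,H+.19*d+.004*n)-[220,150])*10/3)
    print(th,*out)
E
```

```text
[1.13 0.08 1.16] [-0.51 -0.05 -0.86]
0 [227.14 278.05] [534.23 333.97] [396.24 236.59]
2 [226.61 275.04] [534.73 331.08] [396.36 231.74]
4 [226.02 272.21] [535.19 328.39] [396.41 227.12]
6 [225.38 269.57] [535.62 325.89] [396.4  222.75]
8 [224.67 267.12] [536.01 323.6 ] [396.32 218.64]
10 [223.91 264.88] [536.36 321.51] [396.18 214.78]
```

View pics/s10.png

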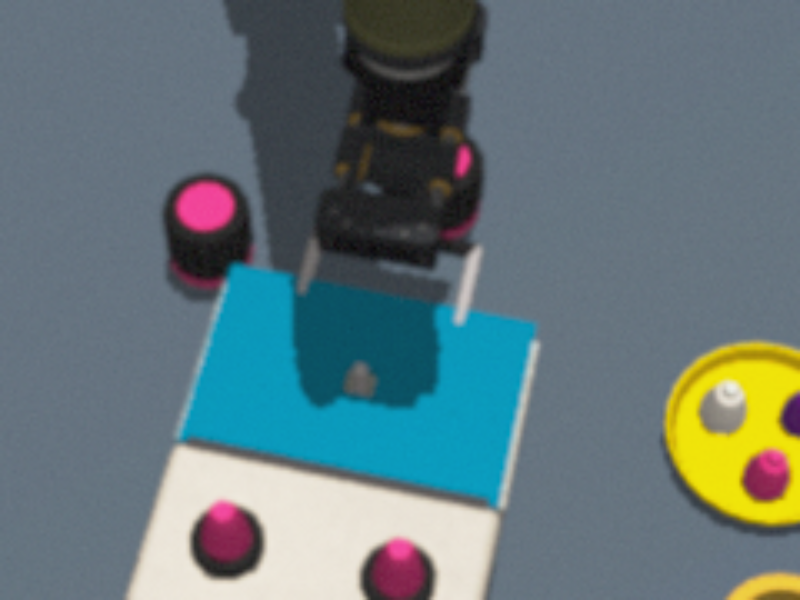

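In that frame the hatch had followed fully (about 7°), so the bar then squeezed out downward past the tips. I'll take it higher on the pads: TCP about 11 mm deeper, so the fingertips close in beneath the bar.

```bash
python3 go.py 0.448 0.067 0.073 82
```

```text
19.175 [0.4575 0.0664 0.1298] [179.6673  -0.0216  82.0278] [ 32.4153  -0.5323 -43.3038 113.0496  -0.3019  67.0163 -18.7435] F [ 1.0304 -0.5445  0.2804] 0.002490728306661214
shift [-0.0008 -0.0098  0.0567] turn 0.0004848655117812781 dist 0.05756484653745965
```

Emit:
servo_tool([
  [60, 0, -0.003, 0, 0],
  [60, 0, -0.0063, 0, 0],
  [60, 0, -0.0063, 0, 0],
  [60, 0, -0.0063, 0.01, 0],
  [60, 0, -0.0063, 0.025, 0],
], grip_force=40)

```text
time_s: 19.8
tool_pos: [0.4488, 0.0674, 0.1024]
tool_rot: [180.0, 0.0, 82.0]
force: [-0.7, 0.2, 0.1]
grip_width: 0.0445
```

Emit:
servo_tool([
  [60, 0, 0, 0.012, 0],
  [60, 0, 0, 0.024, 0],
  [60, 0, 0, 0.03, 0],
  [60, 0, 0, 0.03, 0],
], grip_force=40)

```text
time_s: 20.3
tool_pos: [0.4483, 0.0676, 0.0726]
tool_rot: [-179.9, -0.0, 82.0]
force: [-0.6, -0.5, -0.3]
grip_width: 0.0521
```

Emit:
servo_tool([
  [30, 0, 0, 0, 0],
  [3, 0, 0, 0, 0],
  [3, 0, 0, 0, 0],
  [3, 0, 0, 0, 0],
  [3, 0, 0, 0, 0],
], grip_force=40)

```text
time_s: 20.92
tool_pos: [0.4479, 0.0676, 0.073]
tool_rot: [-179.9, 0.0, 82.0]
force: [1.0, -0.9, 1.3]
grip_width: 0.0111
```

Emit:
servo_tool([
  [3, 0, 0, 0, 0],
  [3, 0, 0, 0, 0],
  [3, 0, 0, 0, 0],
])

```text
time_s: 21.3
tool_pos: [0.4479, 0.0676, 0.0729]
tool_rot: [-179.9, 0.0, 82.0]
force: [-3.2, 0.2, 0.5]
grip_width: 0.0106
```

```bash
python3 go.py 0.448 0.067 0.073 82
```

```text
21.3 [0.4479 0.0676 0.0729] [-179.9167    0.014    82.0342] [ 31.5878   2.9561 -43.9701 117.5005   2.3402  60.4746 -21.4668] F [-3.1822  0.1931  0.5368] 0.01064446073570672
shift [-0.0006  0.0002 -0.0001] turn 0.0005963800943082732 dist 0.0006080303646839041
```

Emit:
servo_tool([
  [3, 0, 0, -0.003, 0],
  [3, 0, 0.0005, -0.008, 0],
  [3, 0, 0.001, -0.014, 0],
  [3, 0, 0.0015, -0.02, 0],
  [3, 0, 0.0015, -0.02, 0],
])

```text
time_s: 21.92
tool_pos: [0.4493, 0.0673, 0.0934]
tool_rot: [-179.9, 0.0, 82.0]
force: [-5.2, 0.6, -2.9]
grip_width: 0.0106
```

```bash
python3 ang.py
```

```text
scene 5.7967492792074315 [ 0.1   -0.017  0.995] 4459 [0.567 0.048 0.116] 0.0011455077477868201
top 5.9946397301441365 [ 0.103 -0.016  0.995] 2767 [0.574 0.045 0.114] 0.0016631426746834123
22.025 [0.449 0.067 0.093] [-5.263  0.678 -3.018] 0.01075845786636927
```

The width holds at 10.6 mm, the hatch is at 5.9° as commanded, and the load is about 3 N. Continuing.

Emit:
servo_tool([
  [3, 0, 0.0007, -0.005, 0],
  [3, 0, 0.0015, -0.01, 0],
  [3, 0, 0.0025, -0.0148, 0],
  [3, 0, 0.0035, -0.0198, 0],
  [3, 0, 0.0048, -0.0245, 0],
])

```text
time_s: 22.65
tool_pos: [0.4537, 0.0666, 0.1177]
tool_rot: [-179.9, 0.0, 82.0]
force: [-4.8, 1.0, -3.5]
grip_width: 0.0107
```

```bash
python3 ang.py
```

```text
scene 13.05538385123889 [ 0.223 -0.035  0.974] 4674 [0.569 0.049 0.125] 0.0012150987788569695
top 13.587741316305607 [ 0.232 -0.035  0.972] 2603 [0.576 0.045 0.122] 0.0015125070193538165
22.75 [0.454 0.067 0.118] [-6.46   1.126 -2.959] 0.010728880281962163
```

Emit:
servo_tool([
  [3, 0, 0.0022, -0.008, 0],
  [3, 0, 0.0049, -0.016, 0],
  [3, 0, 0.0078, -0.0237, 0],
  [3, 0, 0.0111, -0.0313, 0],
  [3, 0, 0.0147, -0.0387, 0],
])

```text
time_s: 23.38
tool_pos: [0.4674, 0.0644, 0.1565]
tool_rot: [-179.7, 0.1, 82.0]
force: [-8.6, 1.3, -1.0]
grip_width: 0.0107
```

```bash
python3 ang.py
```

```text
scene 25.2557360139702 [ 0.421 -0.066  0.904] 4973 [0.575 0.048 0.138] 0.0012245495845282723
top 25.68929771084076 [ 0.428 -0.069  0.901] 2294 [0.582 0.041 0.134] 0.0013579592554209354
23.475 [0.468 0.064 0.157] [-9.445  0.237 -0.829] 0.010681887138900241
```

Emit:
servo_tool([
  [3, 0, 0.0035, -0.0074, 0],
  [3, 0, 0.0075, -0.0146, 0],
  [3, 0, 0.012, -0.0216, 0],
  [3, 0, 0.0165, -0.0284, 0],
  [3, 0, 0.0214, -0.035, 0],
])

```text
time_s: 24.1
tool_pos: [0.489, 0.061, 0.1919]
tool_rot: [-179.8, 0.1, 82.0]
force: [-8.3, -0.1, 0.4]
grip_width: 0.0107
```

```bash
python3 ang.py
```

```text
scene 37.484682569847024 [ 0.601 -0.094  0.794] 5022 [0.583 0.046 0.152] 0.0011660323735133405
top 37.78703597916627 [ 0.605 -0.094  0.79 ] 1681 [0.591 0.027 0.143] 0.0011701226800700623
24.2 [0.49  0.061 0.193] [-9.695 -0.623  0.858] 0.010769127647363284
```

Emit:
servo_tool([
  [3, 0, 0.004, -0.005, 0],
  [3, 0, 0.008, -0.01, 0],
  [3, 0, 0.012, -0.0145, 0],
  [3, 0, 0.0158, -0.0187, 0],
  [3, 0, 0.0158, -0.0187, 0],
])

```text
time_s: 24.82
tool_pos: [0.5058, 0.0583, 0.2111]
tool_rot: [-179.9, 0.1, 82.0]
force: [-7.6, -1.4, 0.7]
grip_width: 0.0106
```

Emit:
servo_tool([
  [3, 0, 0, 0, 0],
  [3, 0, 0, 0, 0],
  [3, 0, 0, 0, 0],
])

```text
time_s: 25.2
tool_pos: [0.5055, 0.0584, 0.2109]
tool_rot: [-179.9, 0.1, 82.0]
force: [-7.8, -1.5, 0.9]
grip_width: 0.0111
```

```bash
python3 ang.py; python3 - <<'E'
from h import *
c=imaging.read_camera("scene");cv2.imwrite("pics/s11.png",c["frame"])
c=imaging.read_camera("top");cv2.imwrite("pics/t11.png",c["frame"])
E
```

```text
scene 45.043472576716624 [ 0.699 -0.11   0.707] 4995 [0.589 0.045 0.159] 0.0011696204213579079
top 44.91147092618044 [ 0.697 -0.11   0.708] 1247 [0.593 0.014 0.15 ] 0.0010805705347885837
25.3 [0.506 0.058 0.211] [-7.506 -1.298  1.329] 0.01099188916567738
```

View pics/s11.png

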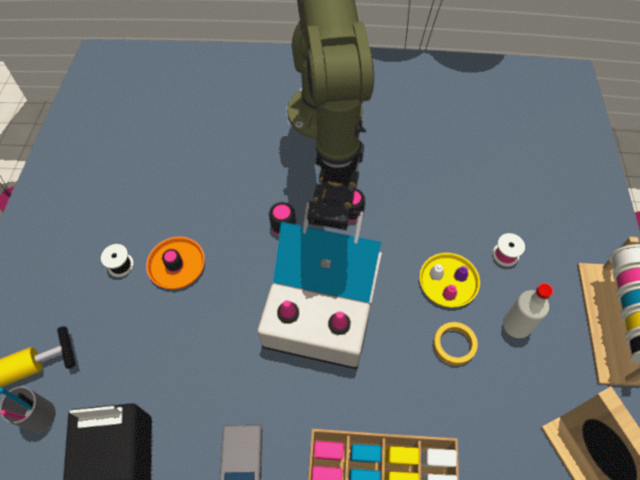

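View pics/t11.png

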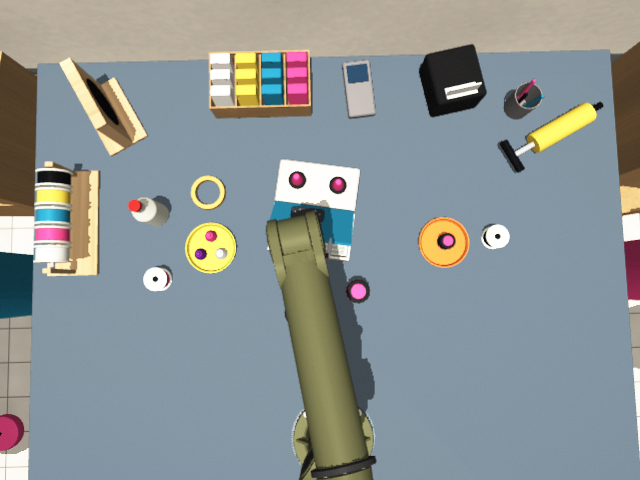

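The hatch is at 45°, the cap is in the dish (scene (173,262), top (446,241)), and the bystanders are where they were. One last check for creep before handing in.

Emit:
servo_tool([
  [3, 0, 0, 0, 0],
  [3, 0, 0, 0, 0],
  [3, 0, 0, 0, 0],
  [3, 0, 0, 0, 0],
  [3, 0, 0, 0, 0],
])

```text
time_s: 26.02
tool_pos: [0.5055, 0.0583, 0.2109]
tool_rot: [-179.9, 0.1, 82.0]
force: [-7.6, -0.9, 0.1]
grip_width: 0.0106
```

```bash
python3 ang.py && python3 -c "
from h import *
print(ticket.sign_off())"
```

```text
scene 44.95576620402058 [ 0.698 -0.111  0.708] 5032 [0.589 0.045 0.159] 0.0011607060718607314
top 44.97461477933495 [ 0.698 -0.112  0.707] 1262 [0.593 0.014 0.15 ] 0.001028953609255973
26.125 [0.506 0.058 0.211] [-7.487 -1.713  0.069] 0.010629221180689095
the job is handed in; nothing more can be done
None
```

The cap is standing upright in the orange dish, and the job was handed in at 26 s with the gripper holding the hatch at 45°.

- **Hatch, last check:** both cameras read 45.0°, and it did not move over the last 0.7 s before hand-in. The grip was steady at 10.6 mm, with about 8 N on the wrist.
- **Cap:** I set it down until it touched the floor of the dish before letting go. It was still standing there in the last pictures.
- **Failed attempts:** the bar slipped out of the fingers on the first two tries, and the hatch fell shut again; both times the cap was already in the dish. Gripping about 11 mm higher on the pads fixed it.
- **Bystanders:** by eye, the weights, spools, bottle and tape look unmoved in the last pictures; I did not measure them.

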